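# Prop open the screen exposure unit

### The arm

A 6-joint arm with a two-finger parallel gripper is mounted at the origin on the work surface. World frame = base frame: x ahead of the robot, y to its left, z up, the work surface at z = 0. Lengths are in m, angles in rad, forces in N, time in s.
With the tool pointing down it reaches from about 0.325 to 0.9 m from the base axis. Payload 6.1 kg.
Tool frame: the origin (TCP) lies midway between the tips of the shut fingers; the grasp point (between the pads) lies 19 mm behind it; z points along the fingers, y is the line along which they close (so a half turn about z gives the same grasp; the last joint's range is limited). The gripper opens to 85 mm and grips with 20 to 120 N. Pads are 22 mm wide; open, the fingers measure 114 mm over their backs; the gripper's body (76 mm by 85 mm) begins 54 mm behind the grasp point. The pads swing forward as they close: fully open they stand 13 mm farther back than shut.
Start: joints at [1.118, 0.22, 1.526, -0, 1.395, -0.126], TCP at [0.201, 0.592, 0.231] pointing down, gripper open.
Joint ranges: [-2.98, 2.98], [-0.91, 2.08], [0.09, 2.57], [-1.24, 4.39], [0.2, 2.65], [-2.68, 2.68]. Speed limits (rad/s): [2.57, 2.57, 3.01, 3.14, 3.14, 3.14].

### API

Orientations are given as a unit quaternion [w, x, y, z].
In Python, from station import env, snapshot, spot_in, regions_of, mark_of gives the robot as it stands.
- The arm moves only by the tool step_arm, never from a script. Its argument "steps" is a list of rows, each a list of 5 numbers: the shift along the tool's x, y, z in cm, then the turn about the tool's z in rad, then the finger opening in cm, from 0 to 8.54. A call has 1 to 20 rows; each row is the pose to reach, as a shift and turn from the pose commanded when the call began, along the tool's axes at that moment; what a row does not reach only later rows make up. A row lasts 1/8 s, in which the tool goes at most 62.5 mm and 10.7 degrees, less where a joint would pass 70% of its speed; a pose out of reach is approached as far as the arm can. A call with a gripper value outside its range is refused whole. The fingers move at their own pace and stop on an object; the grip force is fixed at half the most. Time passes only in rows, so rows that repeat a pose let the fingers close. It gives the time, the measured TCP pose, the force, the opening and the grip force at its end, in the units of the state.
- env.read_state(): the state, without advancing time (a new reading comes with each control period).
- snapshot(name): name is "side" or "top"; returns a dict with "color" (384x512x3 uint8, red, green, blue), "range_z" (384x512 float32, m along the optical axis (not along the pixel's ray), 0 where there is no reading), "fovy" (degrees; the focal length in pixels is half the picture's height over the tangent of half this angle, whatever the lens; pixels are square), "cx", "cy" (the principal point, pixels), "rvec" (rotation vector, rad) and "tvec" (3), from world to camera coordinates, as OpenCV has them. Camera axes: x right, y down, z forward; pixel columns grow to the right and rows downward; lengths in m; the calibration is good to about 2 mm. A picture is of the moment at which its call begins.
- env.job_done(): hands the job in; it is judged then, once.
Trained networks look in a picture, given as the dict that the camera call returned (one of the last four; its "shot" number tells which), for a name from the list of things; names that differ only in an ending like _2 or _b are one class to them, and where a whole thing is asked for, a point or a joint stands for the part that bears it (a point fixed in the world has none). Each returns a list of dicts, best first, with "confidence" (0 to 1); they miss things now and then, are a little off and sometimes report something else, mostly with a low value. They report only what shows in the picture. A call takes as long as a camera call.
- spot_in(label, picture): "bbox" ([left, top, width, height] in pixels, round what is visible of it).
- regions_of(label, picture): "pixels" (384x512 bool, what is visible of it) and "bbox" ([left, top, width, height] in pixels, round what is visible of it).
- mark_of(label, picture): "point" ([column, row] in pixels: a listed point, or the origin of a listed thing).
The state is a dict: "time": time; "joints": joint angles; "qd": joint speeds; "joint_efforts": joint torques, N m; "eef_pos": TCP position; "orientation": TCP orientation; "ft_force": force on the tool from outside, world axes, zero at the start; "ft_torque": the same for the moment, N m; "grip_width": opening from 0.0 (shut) to 1.0 (fully open); "gripper_force": force on a finger pad.
Only numpy, scipy, OpenCV 4.12 (cv2) and the standard library are available. Lean on these libraries where they do the work, as an engineer would, in place of code of your own. Each camera call takes 0.05 s, during which the arm holds its last target. There are 200 camera calls.

### The job

Open the exposure unit for the next screen: lift its hinged lid by the grip at the front until it is about fully open (the stiff hinge keeps it there), then swing the prop rod up from the unit's left side and over until its bent pin sits fully in the slot of the plate on the lid's edge. Let go of both, and do not disturb the ink jar beside the rod.

Things in the scene. Friction and masses are not known exactly. Their poses are not given: they have to be found in the camera images.
- unit: The exposure unit, a fixed grey box 210 (x) x 300 (y) x 78 mm high with a white hinged lid; the film box nearby is smaller and has no rod. Origin: centre of its underside; its -x side is the front and faces the robot, +y is its left as seen by the robot, z up. In this frame the lid's hinge line runs along y through x = +90, z = 82 mm, and the rod's pivot is at x = -76, y = +190, z = 60 mm, turning about y too.
- lid (a joint): Lid angle in rad: 0 shut, stop at 0.86 (fully open). The lid is a 180 x 300 x 18 mm slab of about 0.4 kg; its front edge goes up and back. The hinge is stiff: it takes about 4 N at the grip to lift, and it stays at any angle. The rod's pin fits the slot for lid angles from about 0.6 up to the stop.
- lid_grip (a point): Centre of the lid's grip: a black cylinder 22 mm in diameter and 36 mm long, lying along the unit's y, 50 mm in front of the lid's front edge on a 12 mm wide neck; 230 mm in front of the hinge line and 9 mm above the hinge line when shut. Free space all round and below it (91 mm above the table). Pinched on its two flat ends it can turn between the fingers as the lid rises.
- rod (a joint): Prop rod angle in rad: 0 lying level and pointing to the front, 1.57 upright, then leaning back to its seat at about 1.8 (1.65 to 1.95, depending on the lid angle), where it rests against the slotted plate by its own weight. It falls back when let go below 1.57. It weighs 0.15 kg and turns easily.
- rod_grip (a point): Centre of the black sleeve on the steel prop rod: 20 mm in diameter, 44 mm long, its axis along the rod, 130 mm from the rod's pivot. The rod is 12 mm in diameter and 179 mm long from pivot to bend. Lying, it is 60 mm above the table, with 30 mm free between the sleeve and the unit's side.
- pin_tip (a point): Free end of the rod's bent pin, 10 mm in diameter: at the rod's far end (179 mm from the pivot) the pin stands out 29 mm from the rod's axis at right angles, straight up when the rod lies and pointing to the back when it is upright.
- slot (a point): Centre of the slot (20 mm wide along y, 50 mm tall along z) in the 40 x 70 x 6 mm steel plate on the lid's left edge near the front, in the plane of the rod. x points the way the pin enters. With the pin home the rod lies on the plate's front face and the pin tip is about 20 mm past this point in x. The lid is then behind the rod: a gripper on the sleeve should lean back to the robot by about 25 degrees.
- jar_center (a point): Centre of the ink jar (glass, black cap, 72 mm in diameter, 120 mm tall) that stands on the table to the left of the rod; not to be disturbed.

How it is judged:
On the way:
1. the lid is raised to at least 0.58 rad (value of joint lid above 0.58 rad), for 0.2 s.
At the end, for the whole second after the job is handed in: The lid stands open at 0.56 rad or more, the rod's pin tip is through the slot in the lid's plate by at least 8 mm past the slot's centre plane (and within the slot's width and height), and lid and rod are at rest (value of joint lid above 0.56 rad and x of pin_tip in the frame of slot between 0.008 and 0.035 m and y of pin_tip in the frame of slot between -0.012 and 0.012 m and z of pin_tip in the frame of slot between -0.027 and 0.027 m and not (velocity of joint any of lid, rod above 0.05 rad/s or velocity of joint any of lid, rod below -0.05 rad/s)); the robot touches nothing.
It fails at once if the ink jar is shoved more than 30 mm or knocked over (distance of jar_center from where it was at the start of the episode above 0.03 m or angle between jar_center's own z axis and vertical above 0.4 rad).
It also fails if it takes over 51 s, if anything falls off the work surface, if the arm or the gripper's body presses on something with over 40 N, if the wrist force passes 120 N, or if a joint passes its speed limit or range.

## Working session

There is one attempt and no reset: what is moved stays moved. The work goes in short steps, Python scripts to look and compute and a tool call to move; the robot and the scene stay as the last step left them, time stands still between calls to the robot, and variables do not carry over. Pictures are saved under pics/ and viewed, at most 10 in all, crops included, and the job is handed in when it is done.

Besides the shell and the picture viewer there is one more tool, called after "Request:" by a JSON object that holds its "method" and its "body". step_arm: Moves the arm, as the interface text tells. Its arguments: {"type":"object","properties":{"steps":{"type":"array","items":{"type":"array","items":{"type":"number"}}}},"required":["steps"]}

```bash
ls; mkdir -p pics; cat > h.py <<'E'
import numpy as np, cv2
from scipy.spatial.transform import Rotation as R
from station import env, snapshot, spot_in, regions_of, mark_of
def K(s):
    f=s["color"].shape[0]/2/np.tan(np.radians(s["fovy"])/2)
    return f,s["cx"],s["cy"]
def toW(s,u,v,z):
    f,cx,cy=K(s); c=np.stack([(u-cx)/f*z,(v-cy)/f*z,z],-1)
    return (c-np.ravel(s["tvec"]))@cv2.Rodrigues(np.array(s["rvec"]))[0]
def proj(s,p):
    f,cx,cy=K(s); c=cv2.Rodrigues(np.array(s["rvec"]))[0]@np.array(p)+np.ravel(s["tvec"])
    return c[0]/c[2]*f+cx,c[1]/c[2]*f+cy
def at(s,p):
    u,v=p; z=s["range_z"][int(round(v))-1:int(round(v))+2,int(round(u))-1:int(round(u))+2]
    z=z[z>0]; return toW(s,u,v,np.median(z)) if len(z) else None
def save(s,n): cv2.imwrite("pics/"+n,s["color"][:,:,::-1])
E
python3 - <<'E'
from h import *
np.set_printoptions(precision=3,suppress=True)
a={}
for c in ["side","top"]:
    s=snapshot(c); a[c]=s["color"]
    for l in ["unit","lid_grip","rod_grip","pin_tip","slot","jar_center"]:
        for m in mark_of(l,s)[:2]: print(c,l,round(m["confidence"],2),np.array(m["point"]),at(s,m["point"]))
cv2.imwrite("pics/a.png",cv2.resize(np.vstack([a["side"],a["top"]])[:,:,::-1],None,fx=.78,fy=.78))
print(env.read_state())
E
```

```text
pics
side unit 0.81 [346.3 270.3] [ 0.615 -0.18   0.11 ]
side lid_grip 0.75 [300.4 269.7] [ 0.549 -0.13   0.116]
side lid_grip 0.74 [215.6 232.9] [0.505 0.065 0.068]
side rod_grip 0.95 [219.3 231.2] [0.513 0.064 0.068]
side pin_tip 0.96 [193.9 232. ] [0.499 0.145 0.   ]
side slot 0.59 [257.4 192. ] [0.692 0.15  0.001]
side jar_center 0.83 [272.6 167.5] [0.709 0.12  0.093]
top unit 0.9 [353.4 148.2] [ 0.665 -0.119  0.11 ]
top lid_grip 0.84 [362.  203.5] [ 0.547 -0.131  0.117]
top rod_grip 0.92 [258.4 224.1] [0.511 0.08  0.062]
top rod_grip 0.43 [361.9 203.5] [ 0.547 -0.13   0.117]
top pin_tip 0.7 [259.6 248.6] [0.458 0.078 0.089]
top slot 0.61 [267.6 174.1] [0.613 0.061 0.097]
top jar_center 0.97 [230.4 124.7] [0.713 0.138 0.121]
{'time': 0.7, 'joints': array([ 1.118,  0.22 ,  1.526,  0.   ,  1.395, -0.126]), 'qd': array([ 0.001,  0.001,  0.001,  0.   , -0.   , -0.   ]), 'joint_efforts': array([ -0.001, -49.67 , -38.964,  -0.   ,   0.001,  -0.   ]), 'eef_pos': array([0.201, 0.592, 0.231]), 'orientation': array([0.   , 0.163, 0.987, 0.   ]), 'ft_force': array([-0.009, -0.172,  0.527]), 'ft_torque': array([-0.058, -0.048,  0.017]), 'gripper_force': 0.0, 'grip_width': 1.0001928381914555}
```

View pics/a.png

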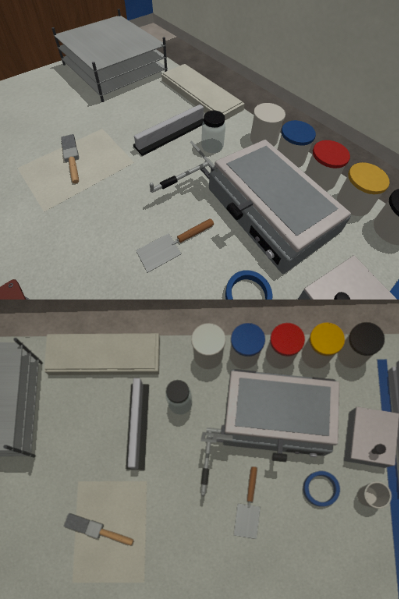

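```bash
python3 - <<'E'
from h import *
np.set_printoptions(precision=3,suppress=True,linewidth=150)
s=snapshot("top"); save(s,"t0.png")
v,u=np.mgrid[0:384,0:512]; W=toW(s,u,v,s["range_z"])
r=regions_of("unit",s)[0]; m=r["pixels"]; print(r["confidence"],r["bbox"])
print("table",np.median(W[300:340,300:400,2]), "z hist",np.percentile(W[m][:,2],[5,25,50,75,95]))
mm=m&(W[...,2]>.09)
mm=cv2.morphologyEx(mm.astype(np.uint8),cv2.MORPH_OPEN,np.ones((25,25)))>0
p=W[mm][:,:2].astype(np.float32)*1000
print("rect",cv2.minAreaRect(p))
g=W[196:212,350:374]; print((g[::2,::2,2]*1000).astype(int))
for l in ["lid_grip","rod_grip","rod","slot"]:
  for r in regions_of(l,s)[:1]:
    q=W[r["pixels"]]; print(l,r["confidence"],r["bbox"],q.min(0),q.max(0),np.median(q,0),cv2.minAreaRect(q[:,:2].astype(np.float32)*1000))
cv2.imwrite("pics/b.png",cv2.resize(s["color"][90:290,200:440,::-1],None,fx=3.3,fy=3,interpolation=cv2.INTER_CUBIC))
E
```

```text
0.83 [256.6, 90.5, 174.5, 163.6]
table 0.0008142623365605811 z hist [0.064 0.101 0.107 0.11  0.114]
rect ((587.3336181640625, -118.49317932128906), (306.849853515625, 414.5013122558594), 79.62033081054688)
[[110 112   1 112 111 109  -1   0  -1  -2   1  -1]
 [116 117 118 115 117 114 114 115 116   0   1   0]
 [120 119 112 116 118 119 116 118 113  -2   2  -1]
 [115 116 118 115 117 119 115 117 116   3   0   1]
 [112 116 116 115 117 118 119 117 115  -3   0   1]
 [106 112 112 116 114 114 114 114 113  -1   1  -1]
 [ -1   2   4  -2   1   0  -1  -2   1  -1   0   0]
 [  0   1  -1   2   0   1   0   0  -1  -1   0   0]]
lid_grip 0.69 [257.4, 90.5, 176.9, 118.2] [ 0.411 -0.332 -0.002] [0.797 0.08  1.079] [ 0.679 -0.131  0.108] ((590.0435180664062, -116.21670532226562), (394.6465148925781, 400.5538635253906), 82.99324035644531)
rod_grip 0.89 [257.6, 173.1, 16.1, 79.9] [ 0.411  0.055 -0.003] [0.618 0.084 1.079] [0.519 0.07  0.067] ((515.0148315429688, 70.91881561279297), (21.819215774536133, 206.6597442626953), 84.61127471923828)
rod 0.86 [257.0, 175.0, 12.7, 77.4] [ 0.411  0.057 -0.001] [0.617 0.084 1.079] [0.517 0.07  0.067] ((514.4533081054688, 71.89163208007812), (18.39322853088379, 205.8964385986328), 86.0761489868164)
slot 0.65 [256.2, 89.4, 178.1, 113.6] [ 0.411 -0.327 -0.002] [0.797 0.08  1.079] [ 0.679 -0.132  0.108] ((657.410400390625, -76.57785034179688), (308.2574462890625, 482.9903259277344), 26.73551368713379)
```

View pics/b.png

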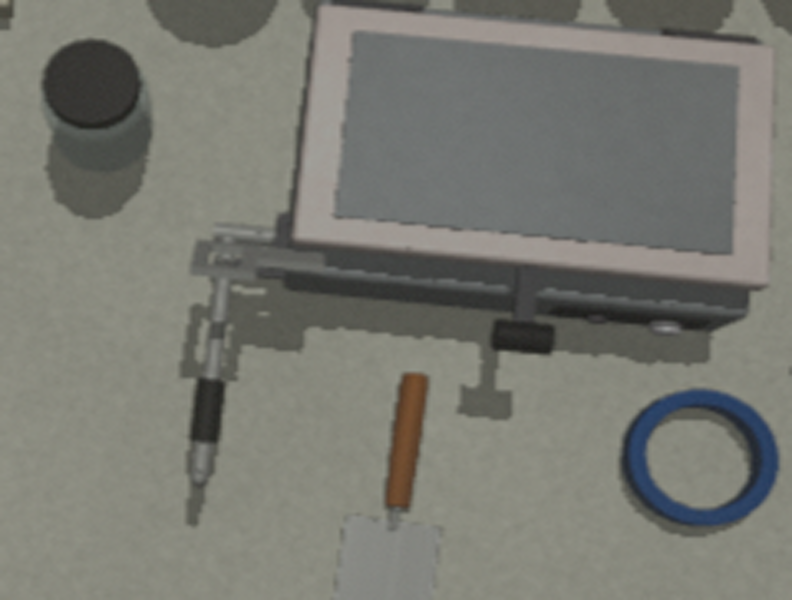

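```bash
python3 - <<'E'
from h import *
np.set_printoptions(precision=4,suppress=True,linewidth=150)
s=snapshot("top"); t=snapshot("side")
v,u=np.mgrid[0:384,0:512]; W=toW(s,u,v,s["range_z"])
m=(W[...,2]>.085)&(W[...,2]<.13)
m=cv2.morphologyEx(m.astype(np.uint8),cv2.MORPH_OPEN,np.ones((15,15)))
n,L,st,_=cv2.connectedComponentsWithStats(m); k=L[140,355]; mm=L==k
p=W[mm]; r=cv2.minAreaRect(p[:,:2].astype(np.float32)*1000); print(st[k],r)
A=np.c_[p[:,:2],np.ones(len(p))]; c=np.linalg.lstsq(A,p[:,2],rcond=None)[0]; print("plane",c,"slope",np.hypot(*c[:2]),"dir",np.arctan2(-c[1],-c[0]))
def ray(s,q):
    o=toW(s,np.array(0.),np.array(0.),np.array(0.)); d=toW(s,*map(np.array,(q[0],q[1],1.)))-o; return o,d/np.linalg.norm(d)
for l in ["lid_grip","rod_grip","pin_tip","slot","jar_center"]:
    a=mark_of(l,s)
    if not a: continue
    for q in mark_of(l,t)[:2]:
        rs=[ray(s,a[0]["point"]),ray(t,q["point"])]
        M=sum(np.eye(3)-np.outer(d,d) for o,d in rs); b=sum((np.eye(3)-np.outer(d,d))@o for o,d in rs)
        x=np.linalg.solve(M,b); print(l,x,[np.linalg.norm(np.cross(x-o,d)) for o,d in rs])
q=W[(L!=k)&(W[...,2]>.05)&(W[...,2]<.085)&(W[...,1]>.03)&(W[...,1]<.12)&(W[...,0]<.66)&(W[...,0]>.4)]
print(len(q)); print(cv2.fitLine(q[:,:2].astype(np.float32),cv2.DIST_HUBER,0,.01,.01).ravel())
E
```

```text
[  291    95   143    91 10481] ((692.5288696289062, -138.9334259033203), (299.06719970703125, 190.5506591796875), 84.98514556884766)
plane [-0.0638  0.0094  0.1526] slope 0.06446215977401872 dir -0.1458603723988986
lid_grip [ 0.5495 -0.1284  0.1127] [np.float64(0.0012366298720698776), np.float64(0.001236629872069977)]
lid_grip [ 0.5793 -0.1579  0.1154] [np.float64(0.04259960238599925), np.float64(0.042599602385999344)]
rod_grip [ 0.5838 -0.0406  0.0529] [np.float64(0.13537959842694555), np.float64(0.13537959842694564)]
rod_grip [0.5133 0.0749 0.0511] [np.float64(0.0001411057768224679), np.float64(0.00014110577682246777)]
pin_tip [0.4612 0.0776 0.0964] [np.float64(0.006225390701672824), np.float64(0.00622539070167293)]
slot [0.6078 0.0567 0.1225] [np.float64(0.002264717815105223), np.float64(0.002264717815105387)]
jar_center [0.7388 0.1468 0.0471] [np.float64(0.001357087956050535), np.float64(0.0013570879560507473)]
jar_center [ 0.9538  0.1938 -0.6176] [np.float64(0.006916469294800589), np.float64(0.006916469294800736)]
599
[ 0.988  -0.1544  0.539   0.0679]
```

```bash
python3 - <<'E'
from h import *
np.set_printoptions(precision=4,suppress=True,linewidth=150)
s=snapshot("top")
v,u=np.mgrid[0:384,0:512]; W=toW(s,u,v,s["range_z"])
n_=np.array([-.0638,.0094,.1526])
d=abs(W[...,2]-(W[...,0]*n_[0]+W[...,1]*n_[1]+n_[2]))<.007
m=cv2.morphologyEx(d.astype(np.uint8),cv2.MORPH_CLOSE,np.ones((5,5)))
m=cv2.morphologyEx(m,cv2.MORPH_OPEN,np.ones((15,15)))
L=cv2.connectedComponents(m)[1]; mm=L==L[140,355]
ys,xs=np.where(mm)
E={}
E['rear']=[(x,ys[xs==x].min()) for x in range(xs.min()+10,xs.max()-10)]
E['front']=[(x,ys[xs==x].max()) for x in range(xs.min()+12,xs.max()-12)]
E['left']=[(xs[ys==y].min(),y) for y in range(ys.min()+10,ys.max()-14)]
E['right']=[(xs[ys==y].max(),y) for y in range(ys.min()+14,ys.max()-10)]
for k,e in E.items():
    q=np.array([W[b,a] for a,b in e]); f=cv2.fitLine(q[:,:2].astype(np.float32),cv2.DIST_HUBER,0,.002,.01).ravel()
    print(k,np.degrees(np.arctan2(f[1],f[0])),f[2:])
# rod sleeve+rod line: pixels by height 55..75 around rod
q=W[(W[...,2]>.05)&(W[...,2]<.08)&(abs(W[...,1]-.075)<.025)&(W[...,0]<.57)&(W[...,0]>.46)]
f=cv2.fitLine(q[:,:2].astype(np.float32),cv2.DIST_HUBER,0,.003,.01).ravel(); print(len(q),f,np.degrees(np.arctan2(f[1],f[0])))
t=snapshot("side")
for s in (s,t): print(np.ravel(s['tvec'])@cv2.Rodrigues(np.array(s['rvec']))[0]*-1)
for x in np.arange(.44,.64,.02):
    q2=W[(abs(W[...,0]-x)<.01)&(W[...,2]>.045)&(abs(W[...,1]-.075)<.04)]
    if len(q2): print(x,len(q2),np.median(q2[:,1]),np.median(q2[:,2]))
E
```

```text
rear 83.73946 [ 0.7778 -0.1474]
front 83.49618 [ 0.6015 -0.1314]
left -6.1487083 [0.6932 0.0101]
right -5.9540153 [ 0.6752 -0.2858]
355 [ 0.9932 -0.1163  0.5129  0.0719] -6.6779737
[0.4111 0.0698 1.0794]
[ 0.2076 -0.3902  0.7319]
0.46 43 0.07710306185714948 0.06691353122159092
0.48000000000000004 68 0.07497777198223923 0.06661314361467557
0.5 85 0.07279217321608447 0.06840899622520953
0.52 84 0.07061146377279653 0.06862111051907849
0.54 53 0.0684185415731552 0.0653033024301002
0.56 47 0.06620565047423761 0.06582424910505127
0.5800000000000001 103 0.06393638087433577 0.1479761852416883
0.6000000000000001 130 0.05959962967884268 0.1246290180449164
0.6200000000000001 125 0.057659952511716184 0.09566837325264003
```

Request:
{"method": "step_arm", "body": {"steps": [[-56, -56.5, 0, -0.22, 6], [-56, -56.5, 0, -0.22, 6], [-56, -56.5, 0, -0.22, 6], [-56, -56.5, 0, -0.22, 6], [-56, -56.5, 0, -0.22, 6], [-56, -56.5, 0, -0.22, 6], [-56, -56.5, 0, -0.22, 6], [-56, -56.5, 0, -0.22, 6], [-56, -56.5, 0, -0.22, 6], [-56, -56.5, 0, -0.22, 6], [-56, -56.5, 0, -0.22, 6], [-56, -56.5, 0, -0.22, 6], [-56, -56.5, 0, -0.22, 6], [-56, -56.5, 0, -0.22, 6], [-56, -56.5, 0, -0.22, 6], [-56, -56.5, 0, -0.22, 6], [-56, -56.5, 0, -0.22, 6]]}}

```text
time: 3.82
eef_pos: [0.5495, -0.1218, 0.2316]
orientation: [0.0, 0.053, 0.999, -0.0]
ft_force: [0.1, 0.7, -0.5]
grip_width: 0.701
gripper_force: 0.0
```

```bash
cat >> h.py <<'E'
np.set_printoptions(precision=4,suppress=True,linewidth=150)
YAW=np.radians(-6.2); EX=np.array([np.cos(YAW),np.sin(YAW),0]); EY=np.array([-EX[1],EX[0],0]); O=.6994*EX-.0632*EY
def U(x,y,z): return O+EX*x/1e3+EY*y/1e3+np.array([0,0,z/1e3])
def loc(p): d=np.array(p)-O; return np.array([d@EX,d@EY,p[2]])*1e3
def shift(target_grasp_world,yaw=YAW):
    st=env.read_state(); q=st["orientation"]; r=R.from_quat([q[1],q[2],q[3],q[0]]).as_matrix()
    d=np.array(target_grasp_world)+[0,0,-.019]-st["eef_pos"]
    y=r[:,1]; turn=-(np.arctan2(np.cos(yaw),-np.sin(yaw))-np.arctan2(y[1],y[0]))
    return np.r_[r.T@d*100,turn]
E
python3 - <<'E'
from h import *
s=env.read_state(); print(s["time"],s["eef_pos"],s["orientation"],s["grip_width"])
a=.064; g=U(90-230*np.cos(a)+9*np.sin(a),0,82+230*np.sin(a)+9*np.cos(a)); print(g,shift(g))
p=snapshot("top"); save(p,"c.png"); t=snapshot("side")
cv2.imwrite("pics/c.png",np.hstack([p["color"][110:270,280:440],t["color"][150:310,220:380]])[:,:,::-1].repeat(2,0).repeat(2,1))
print(proj(p,g),proj(t,g))
E
```

```text
3.825 [ 0.5495 -0.1218  0.2316] [ 0.0002  0.0526  0.9986 -0.    ] 0.701181390947617
[ 0.5503 -0.1234  0.1057] [-0.0966 -0.1448 14.4895  0.003 ]
(np.float64(357.27883054801845), np.float64(202.59254888243015)) (np.float64(297.88251932747846), np.float64(270.3083928789295))
```

View pics/c.png

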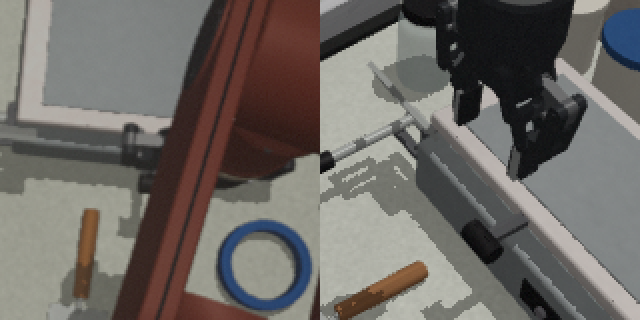

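Request:
{"method": "step_arm", "body": {"steps": [[-0.1, -0.4, 6, 0, 6.5], [-0.1, -0.4, 11, 0, 6.5], [-0.1, -0.4, 14.5, 0, 6.5], [-0.1, -0.4, 14.5, 0, 6.5], [-0.1, -0.4, 14.5, 0, 2], [-0.1, -0.4, 14.5, 0, 2], [-0.1, -0.4, 14.5, 0, 2], [-0.1, -0.4, 14.5, 0, 2], [-0.1, -0.4, 14.5, 0, 2]]}}

```text
time: 5.05
eef_pos: [0.5519, -0.1253, 0.0886]
orientation: [0.002, 0.054, 0.999, 0.001]
ft_force: [0.5, 7.7, -0.1]
grip_width: 0.411
gripper_force: 61.8
```

```bash
python3 - <<'E'
from h import *
e=env.read_state()["eef_pos"]; l=loc(e+np.array([0,0,.019])); print(l, env.read_state()["grip_width"])
# angle from actual
for a in np.linspace(.064,.86,9):
    g=U(90-230*np.cos(a)+9*np.sin(a),l[1],82+230*np.sin(a)+9*np.cos(a)); print(round(a,3),shift(g))
E
```

```text
[-137.2141   -1.7543  107.5891] 0.41120564441406504
0.064 [ 0.1746 -0.0003  0.1891  0.0012]
0.164 [-0.1821  0.0051 -2.0722  0.0012]
0.263 [-0.7617  0.0102 -4.2869  0.0012]
0.362 [-1.5585  0.0148 -6.4331  0.0012]
0.462 [-2.5645  0.019  -8.4895  0.0012]
0.562 [ -3.7698   0.0227 -10.4358   0.0012]
0.661 [ -5.1625   0.0258 -12.2528   0.0012]
0.76 [ -6.7288   0.0283 -13.9224   0.0012]
0.86 [ -8.4531   0.0302 -15.4282   0.0012]
```

Request:
{"method": "step_arm", "body": {"steps": [[-0.2, 0, -1.2, 0, 2], [-0.4, 0, -2.3, 0, 2], [-0.6, 0, -3.4, 0, 2], [-0.9, 0, -4.5, 0, 2], [-1.3, 0, -5.6, 0, 2], [-1.7, 0, -6.6, 0, 2], [-2.2, 0, -7.7, 0, 2], [-2.7, 0, -8.7, 0, 2], [-3.3, 0, -9.7, 0, 2], [-3.9, 0, -10.6, 0, 2], [-4.6, 0, -11.5, 0, 2], [-5.3, 0, -12.4, 0, 2], [-6.1, 0, -13.3, 0, 2], [-6.9, 0, -14.1, 0, 2], [-7.7, 0, -14.8, 0, 2], [-8.3, 0, -15.3, 0, 2], [-8.4, 0, -15.4, 0, 2], [-8.4, 0, -15.4, 0, 2]]}}

```text
time: 7.3
eef_pos: [0.6333, -0.1345, 0.2409]
orientation: [-0.001, 0.053, 0.999, 0.001]
ft_force: [-1.4, 5.5, -4.6]
grip_width: 0.406
gripper_force: 61.3
```

```bash
python3 - <<'E'
from h import *
s=env.read_state(); l=loc(s["eef_pos"]+np.array([0,0,.019])); print(l,np.arctan2(l[2]-82,90-l[0])-9/230,s["ft_force"])
E
```

```text
[-55.2348  -2.074  259.9479] 0.8471457999214166 [-1.3891  5.5478 -4.6475]
```

Request:
{"method": "step_arm", "body": {"steps": [[0, 0, 0, 0, 6.5], [0, 0, 0, 0, 6.5], [0, 0, 0, 0, 6.5], [6, 0, 0, 0, 7], [12, 0, 0, 0, 7], [15.5, 6, 2, 0, 7], [15.5, 12, 4, 0, 7], [15.5, 19.2, 4, 0, 7], [15.5, 19.2, 4, 0, 7], [15.5, 19.2, 4, 0, 7]]}}

```text
time: 8.55
eef_pos: [0.5004, 0.0721, 0.2007]
orientation: [0.0, 0.052, 0.999, -0.0]
ft_force: [0.5, -0.5, 0.8]
grip_width: 0.82
gripper_force: 0.0
```

```bash
python3 - <<'E'
from h import *
t=snapshot("side"); p=snapshot("top")
for c,s in (("side",t),("top",p)):
  for l in ["lid_grip","rod_grip","pin_tip","slot","jar_center"]:
    for m in mark_of(l,s)[:1]:
        w=at(s,m["point"]); print(c,l,round(m["confidence"],2),np.array(m["point"]),w, loc(w) if w is not None else "")
print(shift(U(-214,190,60)))
cv2.imwrite("pics/d.png",np.hstack([p["color"][60:300,180:420],t["color"][60:300,150:390]])[:,:,::-1].repeat(1,0))
E
```

```text
side lid_grip 0.79 [348.6 195.3] [ 0.6242 -0.1413  0.2644] [-63.6043  -9.8749 264.4143]
side rod_grip 0.7 [218.8 234.5] [0.5094 0.0607 0.0635] [-199.4933  178.5436   63.4855]
side pin_tip 0.87 [197.7 231.2] [0.507  0.1412 0.0003] [-210.629   258.297     0.2585]
side slot 0.72 [292.3 135.2] [0.8867 0.2319 0.0336] [157.0913 389.4675  33.6372]
side jar_center 0.84 [273.8 168.4] [0.711  0.1174 0.0914] [ -5.2907 256.7304  91.3962]
top lid_grip 0.83 [380.1 150.2] [ 0.6207 -0.1357  0.2629] [-67.6657  -4.678  262.9137]
top pin_tip 0.43 [260.8 248.7] [0.4575 0.0753 0.0864] [-252.7314  187.4821   86.3826]
top slot 0.69 [272.4 120.2] [0.7617 0.0478 0.0011] [ 52.6625 193.0191   1.0522]
top jar_center 0.61 [228.5 124.1] [0.7144 0.1421 0.1218] [ -4.5432 281.5895 121.8222]
[ 0.4062  0.2069 15.9322  0.0009]
```

View pics/d.png

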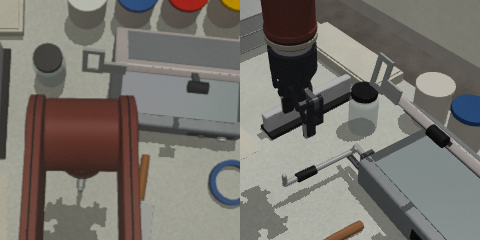

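```bash
python3 - <<'E'
from h import *
t=snapshot("side"); p=snapshot("top")
def ray(s,q):
    o=toW(s,np.array(0.),np.array(0.),np.array(0.)); d=toW(s,*map(np.array,(q[0],q[1],1.)))-o; return o,d/np.linalg.norm(d)
for a,b in ([(272.4,120.2),(292.3,135.2)],):
    rs=[ray(p,a),ray(t,b)]
    M=sum(np.eye(3)-np.outer(d,d) for o,d in rs); x=np.linalg.solve(M,sum((np.eye(3)-np.outer(d,d))@o for o,d in rs))
    print(x,loc(x),[np.linalg.norm(np.cross(x-o,d)) for o,d in rs])
v,u=np.mgrid[0:384,0:512]
for s in (p,t):
    W=toW(s,u,v,s["range_z"]); D=(W-O); X,Y,Z=D@EX*1e3,D@EY*1e3,W[...,2]*1e3
    m=(Y>158)&(Y<225)&(X>-90)&(X<60)&(Z>150)&(Z<320); print(m.sum()); 
    if m.sum(): print(np.percentile(np.c_[X[m],Y[m],Z[m]],[2,25,50,75,98],axis=0))
E
```

```text
[0.6868 0.0515 0.2369] [-22.1429 188.5311 236.9115] [np.float64(0.0020895856943126453), np.float64(0.002089585694312642)]
472
[[-38.9378 159.324  213.7785]
 [-34.6616 172.4843 225.0572]
 [-29.2113 183.7026 245.0631]
 [-22.3594 200.2622 272.0386]
 [-15.5815 208.3877 280.2803]]
509
[[-36.8703 159.84   212.9965]
 [-32.4177 168.8292 227.518 ]
 [-26.6953 181.0314 246.2927]
 [-20.9416 197.0101 267.4714]
 [-14.4412 205.6008 278.8391]]
```

Request:
{"method": "step_arm", "body": {"steps": [[0.4, 0.2, 6, 0, 6], [0.4, 0.2, 12, 0, 6], [0.4, 0.2, 16, 0, 6], [0.4, 0.2, 16, 0, 6], [0.4, 0.2, 16, 0, 0.5], [0.4, 0.2, 16, 0, 0.5], [0.4, 0.2, 16, 0, 0.5], [0.4, 0.2, 16, 0, 0.5], [0.4, 0.2, 16, 0, 0.5], [0.4, 0.2, 16, 0, 0.5]]}}

```text
time: 10.5
eef_pos: [0.4983, 0.0724, 0.043]
orientation: [0.002, 0.053, 0.999, -0.001]
ft_force: [-2.3, -6.4, 6.5]
grip_width: 0.213
gripper_force: 58.3
```

Request:
{"method": "step_arm", "body": {"steps": [[0, 0, 0, 0, 4], [0, 0, 0, 0, 4], [1.0, 0, 0.7, 0, 4], [1.0, 0, 0.7, 0, 4], [1.0, 0, 0.7, 0, 0.5], [1.0, 0, 0.7, 0, 0.5], [1.0, 0, 0.7, 0, 0.5], [1.0, 0, 0.7, 0, 0.5], [1.0, 0, 0.7, 0, 0.5]]}}

```text
time: 11.62
eef_pos: [0.4859, 0.0737, 0.0333]
orientation: [-0.001, 0.053, 0.999, -0.001]
ft_force: [-3.2, -6.9, 2.5]
grip_width: 0.212
gripper_force: 58.3
```

```bash
python3 - <<'E'
from h import *
s=env.read_state(); l=loc(s["eef_pos"]+np.array([0,0,.019])); print(l,s["grip_width"],s["ft_force"])
r=-76-l[0]; off=60-l[2]; print(r,off)
for th in np.r_[np.arange(0.1,1.61,.1),1.65]:
    x=-76-r*np.cos(th)-off*np.sin(th); z=60+r*np.sin(th)-off*np.cos(th)
    print(round(th,2),shift(U(x,l[1],z)).round(2))
E
```

```text
[-224.3408  188.9377   52.2907] 0.2123659545178831 [-3.1856 -6.9033  2.5168]
148.3407662803463 7.7092932164054275
0.1 [ 0.   -0.   -1.48  0.  ]
0.2 [-0.14 -0.01 -2.96  0.  ]
0.3 [-0.43 -0.01 -4.42  0.  ]
0.4 [-0.86 -0.01 -5.84  0.  ]
0.5 [-1.44 -0.02 -7.21  0.  ]
0.6 [-2.14 -0.02 -8.51  0.  ]
0.7 [-2.98 -0.03 -9.74  0.  ]
0.8 [ -3.93  -0.03 -10.88   0.  ]
0.9 [ -4.99  -0.04 -11.92   0.  ]
1.0 [ -6.15  -0.04 -12.85   0.  ]
1.1 [ -7.4   -0.04 -13.65   0.  ]
1.2 [ -8.72  -0.05 -14.33   0.  ]
1.3 [-10.1   -0.05 -14.87   0.  ]
1.4 [-11.53  -0.05 -15.27   0.  ]
1.5 [-12.99  -0.06 -15.53   0.  ]
1.6 [-14.48  -0.06 -15.64   0.  ]
1.65 [-15.22  -0.06 -15.64   0.  ]
```

Request:
{"method": "step_arm", "body": {"steps": [[0, 0, -1.5, 0, 0.5], [-0.1, 0, -3.0, 0, 0.5], [-0.4, 0, -4.4, 0, 0.5], [-0.9, 0, -5.8, 0, 0.5], [-1.4, 0, -7.2, 0, 0.5], [-2.1, 0, -8.5, 0, 0.5], [-3.0, 0, -9.7, 0, 0.5], [-3.9, 0, -10.9, 0, 0.5], [-5.0, 0, -11.9, 0, 0.5], [-6.2, 0, -12.9, 0, 0.5], [-7.4, 0, -13.7, 0, 0.5], [-8.7, 0, -14.3, 0, 0.5], [-10.1, 0, -14.9, 0, 0.5], [-11.5, 0, -15.3, 0, 0.5], [-11.5, 0, -15.3, 0, 0.5]]}}

```text
time: 13.5
eef_pos: [0.601, 0.0606, 0.1855]
orientation: [-0.001, 0.054, 0.999, -0.002]
ft_force: [-4.7, -6.0, 3.4]
grip_width: 0.201
gripper_force: 79.4
```

```bash
python3 - <<'E'
from h import *
s=env.read_state(); l=loc(s["eef_pos"]+np.array([0,0,.019])); print(l,s["ft_force"])
t=snapshot("side"); p=snapshot("top")
cv2.imwrite("pics/e.png",np.hstack([p["color"][80:260,200:380],t["color"][60:240,190:370]])[:,:,::-1].repeat(2,0).repeat(2,1))
E
```

```text
[-108.4722  188.348   204.5286] [-4.6543 -6.0001  3.4486]
```

View pics/e.png

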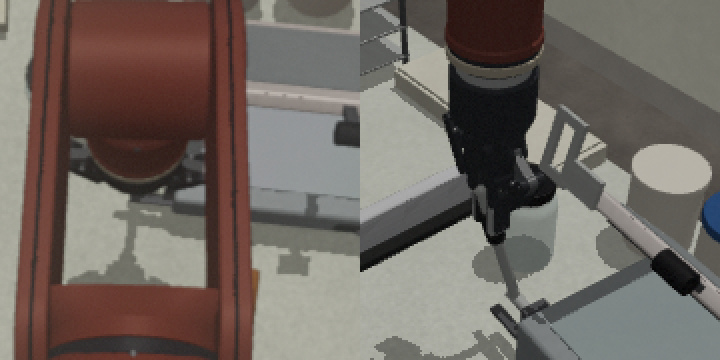

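Request:
{"method": "step_arm", "body": {"steps": [[-0.8, 0, -0.1, 0, 0.5], [-1.5, 0, -0.3, 0, 0.5], [-2.2, 0, -0.3, 0, 0.5], [-2.9, 0, -0.4, 0, 0.5], [-3.3, 0, -0.4, 0, 0.5], [-3.3, 0, -0.4, 0, 0.5]]}}

```text
time: 14.35
eef_pos: [0.6335, 0.057, 0.1897]
orientation: [-0.001, 0.054, 0.999, -0.002]
ft_force: [-1.1, -8.7, -2.2]
grip_width: 0.064
gripper_force: 0.0
```

```bash
python3 - <<'E'
from h import *
s=env.read_state(); l=loc(s["eef_pos"]+np.array([0,0,.019])); print(l,s["ft_force"])
t=snapshot("side")
cv2.imwrite("pics/f.png",t["color"][60:260,190:390][:,:,::-1].repeat(3,0).repeat(3,1))
E
```

```text
[-75.8019 188.3165 208.6866] [-1.0624 -8.6532 -2.2257]
```

View pics/f.png

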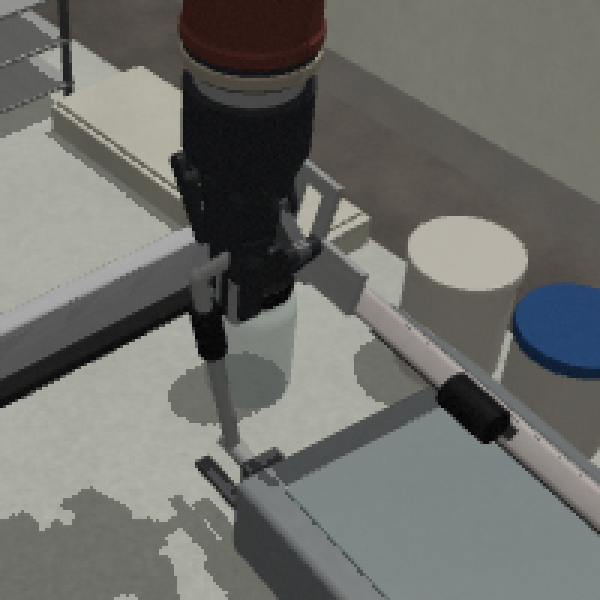

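```bash
python3 - <<'E'
from h import *
for i in range(4):
    t=snapshot("side"); o=[]
    for l in ["rod_grip","pin_tip"]:
        for m in mark_of(l,t)[:1]:
            w=at(t,m["point"]); o+=[l,round(m["confidence"],2),np.array(m["point"]),loc(w)]
    print(env.read_state()["time"],env.read_state()["grip_width"],o)
E
```

```text
14.55 0.06197839687398958 ['rod_grip', 0.92, array([256.1, 166.9]), array([-108.7464,  181.1155,  202.9974]), 'pin_tip', 0.85, array([270.1, 140.1]), array([-88.4755, 168.592 , 266.9448])]
14.7 0.059196045789393255 ['rod_grip', 0.83, array([257.8, 166.7]), array([-106.7873,  178.3195,  204.6523]), 'pin_tip', 0.61, array([270.4, 142.5]), array([-87.6497, 168.3775, 261.2722])]
14.85 0.057667881164088004 ['rod_grip', 0.7, array([260.4, 168.6]), array([-101.0736,  177.5553,  197.5875])]
15.0 0.05987105875658775 ['rod_grip', 0.79, array([260.8, 167.3]), array([-100.8703,  176.7002,  201.4652]), 'pin_tip', 0.64, array([268.4, 141.4]), array([-91.8697, 168.9603, 265.2005])]
```

Request:
{"method": "step_arm", "body": {"steps": [[0, 0, 0, 0, 8.5], [0, 0, 0, 0, 8.5], [0, 0, 0, 0, 8.5], [0, 0, -6, 0, 8.5], [0, 0, -12, 0, 7], [0, 0, -12, 0, 7]]}}

```text
time: 15.75
eef_pos: [0.6365, 0.0594, 0.3182]
orientation: [0.006, 0.053, 0.999, 0.0]
ft_force: [-0.1, -0.5, -0.5]
grip_width: 0.815
gripper_force: 0.0
```

```bash
python3 - <<'E'
from h import *
t=snapshot("side")
for l in ["rod_grip","pin_tip","jar_center"]:
    for m in mark_of(l,t)[:1]:
        w=at(t,m["point"]); print([l,round(m["confidence"],2),np.array(m["point"]),loc(w)])
print(loc(env.read_state()["eef_pos"]),shift(U(-223,190,62)))
cv2.imwrite("pics/g.png",t["color"][60:260,170:370][:,:,::-1].repeat(2,0).repeat(2,1))
E
```

```text
['rod_grip', 0.74, array([221.7, 210.1]), array([-187.8894,  181.5967,  128.0261])]
['pin_tip', 0.69, array([206.5, 198.7]), array([-144.0536,  335.88  ,    0.6584])]
['jar_center', 0.6, array([273.9, 168.5]), array([ -5.5508, 256.0118,  91.7583])]
[-76.737  190.5314 308.5375] [14.5561 -0.026  26.5924  0.0016]
```

View pics/g.png

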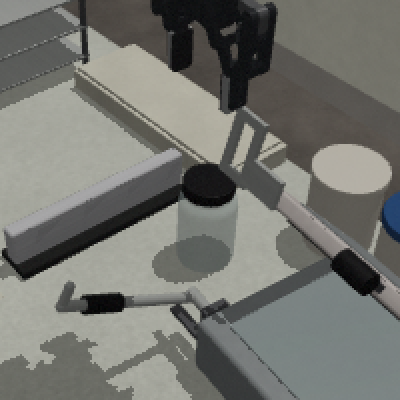

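Request:
{"method": "step_arm", "body": {"steps": [[6, 0, 5, 0, 5], [12, 0, 10, 0, 5], [14.6, 0, 16, 0, 5], [14.6, 0, 22, 0, 5], [14.6, 0, 26.6, 0, 5], [14.6, 0, 26.6, 0, 5], [14.6, 0, 26.6, 0, 5], [14.6, 0, 26.6, 0, 0.5], [14.6, 0, 26.6, 0, 0.5], [14.6, 0, 26.6, 0, 0.5], [14.6, 0, 26.6, 0, 0.5], [14.6, 0, 26.6, 0, 0.5]]}}

```text
time: 17.45
eef_pos: [0.4907, 0.0732, 0.0472]
orientation: [0.002, 0.053, 0.999, -0.001]
ft_force: [-1.8, -6.1, 5.4]
grip_width: 0.208
gripper_force: 58.4
```

```bash
python3 - <<'E'
from h import *
s=env.read_state(); l=loc(s["eef_pos"]+np.array([0,0,.019])); print(l,s["grip_width"],s["ft_force"])
t=snapshot("side")
for m in mark_of("rod_grip",t)[:1]: print(m["point"],loc(at(t,m["point"])))
r=-76-l[0]; off=60-l[2]; print(r,off)
for th in np.r_[np.arange(0.1,1.61,.1),1.65]:
    x=-76-r*np.cos(th)-off*np.sin(th); z=60+r*np.sin(th)-off*np.cos(th)
    print(round(th,2),shift(U(x,l[1],z)).round(2))
cv2.imwrite("pics/h.png",t["color"][130:270,150:290][:,:,::-1].repeat(3,0).repeat(3,1))
E
```

```text
[-219.4495  188.9947   66.1789] 0.20793848243680715 [-1.7615 -6.1218  5.3635]
143.4495221193759 -6.178877604392923
0.1 [-0.14 -0.   -1.43  0.  ]
0.2 [-0.42 -0.01 -2.83  0.  ]
0.3 [-0.84 -0.01 -4.21  0.  ]
0.4 [-1.4  -0.01 -5.53  0.  ]
0.5 [-2.09 -0.02 -6.79  0.  ]
0.6 [-2.89 -0.02 -7.98  0.  ]
0.7 [-3.82 -0.03 -9.08  0.  ]
0.8 [ -4.84  -0.03 -10.08   0.  ]
0.9 [ -5.97  -0.03 -10.97   0.  ]
1.0 [ -7.17  -0.04 -11.75   0.  ]
1.1 [ -8.45  -0.04 -12.4    0.  ]
1.2 [ -9.79  -0.05 -12.93   0.  ]
1.3 [-11.17  -0.05 -13.31   0.  ]
1.4 [-12.58  -0.05 -13.56   0.  ]
1.5 [-14.01  -0.05 -13.67   0.  ]
1.6 [-15.45  -0.06 -13.63   0.  ]
1.65 [-16.16  -0.06 -13.55   0.  ]
```

View pics/h.png

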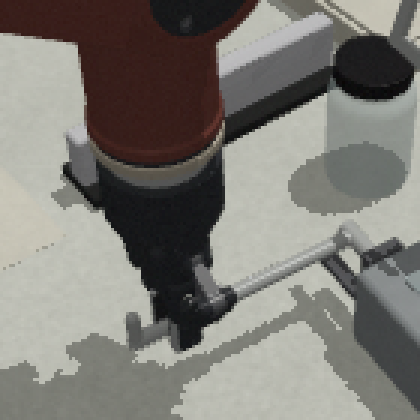

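Request:
{"method": "step_arm", "body": {"steps": [[-0.1, 0, -1.4, 0, 0.5], [-0.4, 0, -2.8, 0, 0.5], [-0.8, 0, -4.2, 0, 0.5], [-1.4, 0, -5.5, 0, 0.5], [-2.1, 0, -6.8, 0, 0.5], [-2.9, 0, -8.0, 0, 0.5], [-3.8, 0, -9.1, 0, 0.5], [-4.8, 0, -10.1, 0, 0.5], [-6.0, 0, -11.0, 0, 0.5], [-7.2, 0, -11.8, 0, 0.5], [-8.5, 0, -12.4, 0, 0.5], [-8.5, 0, -12.4, 0, 0.5]]}}

```text
time: 19.05
eef_pos: [0.5746, 0.0653, 0.1705]
orientation: [0.002, 0.054, 0.999, 0.0]
ft_force: [-1.2, -0.4, 0.3]
grip_width: 0.061
gripper_force: 0.0
```

```bash
python3 - <<'E'
from h import *
s=env.read_state(); l=loc(s["eef_pos"]+np.array([0,0,.019])); print(l,s["grip_width"],s["ft_force"])
t=snapshot("side")
for n in ("rod_grip","pin_tip"):
  for m in mark_of(n,t)[:1]: print(n,m["point"],loc(at(t,m["point"])))
for th in (1.0,1.1,1.2):
  print(th,[proj(t,U(-76-q*np.cos(th),190,60+q*np.sin(th))) for q in (0,100,179)])
cv2.imwrite("pics/i.png",t["color"][70:250,170:350][:,:,::-1].repeat(3,0).repeat(3,1))
E
```

```text
[-135.2405  190.2098  189.4849] 0.0611739643554123 [-1.2383 -0.4485  0.2812]
rod_grip [217.8, 214.7] [-196.5123  182.7645  118.7089]
pin_tip [205.4, 205.2] [-156.2022  319.9305   -1.0164]
1.0 [(np.float64(264.8098965499055), np.float64(207.95641342258088)), (np.float64(244.1613420153976), np.float64(190.3140967224403)), (np.float64(224.72955929273706), np.float64(173.71140115512716))]
1.1 [(np.float64(264.8098965499055), np.float64(207.95641342258088)), (np.float64(247.8054107036139), np.float64(186.8758514272923)), (np.float64(231.800747637691), np.float64(167.0347756650122))]
1.2 [(np.float64(264.8098965499055), np.float64(207.95641342258088)), (np.float64(251.63289595181053), np.float64(183.6716869572432)), (np.float64(239.25263508916726), np.float64(160.85532246058483))]
```

View pics/i.png

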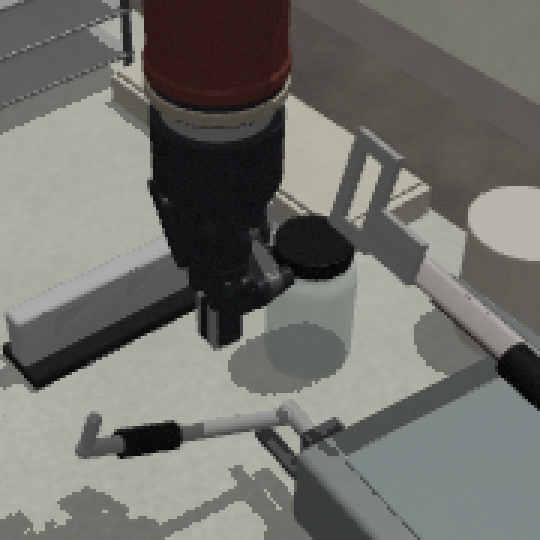

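```bash
python3 - <<'E'
from h import *
for i in range(4):
    t=snapshot("side")
    for n in ("rod_grip",):
      for m in mark_of(n,t)[:1]: print(env.read_state()["time"],n,m["confidence"],m["point"],loc(at(t,m["point"])))
v,u=np.mgrid[0:384,0:512]
W=toW(t,u,v,t["range_z"]); D=(W-O); X,Y,Z=D@EX*1e3,D@EY*1e3,W[...,2]*1e3
for x in range(-260,-70,15):
    m=(abs(X-x)<7)&(abs(Y-185)<20)&(Z>30)&(Z<170); print(x,m.sum(),np.median(Z[m]) if m.any() else 0,np.median(Y[m]) if m.any() else 0)
E
```

```text
19.3 rod_grip 0.88 [213.5, 234.0] [-209.5754  182.2718   68.0787]
19.5 rod_grip 0.79 [216.6, 232.5] [-202.3993  182.0301   68.323 ]
19.6 rod_grip 0.77 [215.9, 234.9] [-206.0386  178.8277   66.3391]
-260 26 73.60854083786813 185.09486445607595
-245 52 66.15913796826746 183.2194879311166
-230 47 64.33249787505687 184.16700226553237
-215 64 67.59101088402586 181.56266821026614
-200 63 67.39149901018955 181.58919523109728
-185 56 66.94357089753605 181.6112709748902
-170 35 64.4297521833725 184.35948412192658
-155 38 64.55055061418773 183.37157064765117
-140 37 64.57720190328061 183.8331052097519
-125 37 64.19417167232712 184.01565952900876
-110 36 64.40129345170274 183.6303453777639
-95 76 53.941190749180365 180.73516427125406
-80 61 64.88239901240951 181.7967944082345
```

```bash
python3 - <<'E'
from h import *
print(shift(U(-242,190,60)))
E
```

```text
[10.4882 -0.027  12.7293  0.0016]
```

Request:
{"method": "step_arm", "body": {"steps": [[6, 0, 0, 0, 5], [10.5, 0, 0, 0, 5], [10.5, 0, 3, 0, 5], [10.5, 0, 7, 0, 5], [10.5, 0, 11, 0, 5], [10.5, 0, 12.8, 0, 5], [10.5, 0, 12.8, 0, 5], [10.5, 0, 12.8, 0, 5]]}}

```text
time: 20.6
eef_pos: [0.4693, 0.0768, 0.0413]
orientation: [0.001, 0.053, 0.999, 0.0]
ft_force: [1.1, 0.3, 0.0]
grip_width: 0.583
gripper_force: 0.0
```

```bash
python3 - <<'E'
from h import *
s=env.read_state(); print(loc(s["eef_pos"]+np.array([0,0,.019])),s["grip_width"],s["ft_force"],shift(U(-242,190,60)))
E
```

```text
[-241.1447  190.2762   60.2614] 0.5830820331995692 [1.0753 0.2633 0.0068] [ 0.0856 -0.0275  0.026   0.0014]
```

Close, then lift a little and check.

Request:
{"method": "step_arm", "body": {"steps": [[0, 0, 0, 0, 0], [0, 0, 0, 0, 0], [0, 0, 0, 0, 0], [0, 0, 0, 0, 0], [0, 0, 0, 0, 0]]}}

```text
time: 21.22
eef_pos: [0.4691, 0.0757, 0.0413]
orientation: [0.001, 0.053, 0.999, -0.001]
ft_force: [-2.0, -6.1, 4.2]
grip_width: 0.115
gripper_force: 58.4
```

```bash
python3 - <<'E'
from h import *
s=env.read_state(); l=loc(s["eef_pos"]+np.array([0,0,.019])); print(l,s["grip_width"],s["ft_force"])
r=-76-l[0]; off=60-l[2]; print(r,off)
for th in np.r_[np.arange(0.1,1.61,.1),1.65,1.7]:
    x=-76-r*np.cos(th)-off*np.sin(th); z=60+r*np.sin(th)-off*np.cos(th)
    print(round(th,2),shift(U(x,l[1],z)).round(2))
E
```

```text
[-241.213   189.0873   60.3152] 0.1147499720621125 [-2.0424 -6.0552  4.1523]
165.21304924809817 -0.3152461602661063
0.1 [-0.09 -0.   -1.65  0.  ]
0.2 [-0.34 -0.01 -3.28  0.  ]
0.3 [-0.75 -0.01 -4.88  0.  ]
0.4 [-1.32 -0.01 -6.43  0.  ]
0.5 [-2.05 -0.02 -7.91  0.  ]
0.6 [-2.92 -0.02 -9.32  0.  ]
0.7 [ -3.92  -0.03 -10.63   0.  ]
0.8 [ -5.05  -0.03 -11.84   0.  ]
0.9 [ -6.29  -0.04 -12.92   0.  ]
1.0 [ -7.64  -0.04 -13.88   0.  ]
1.1 [ -9.07  -0.04 -14.69   0.  ]
1.2 [-10.58  -0.05 -15.36   0.  ]
1.3 [-12.15  -0.05 -15.88   0.  ]
1.4 [-13.77  -0.05 -16.24   0.  ]
1.5 [-15.41  -0.06 -16.43   0.  ]
1.6 [-17.06  -0.06 -16.46   0.  ]
1.65 [-17.88  -0.06 -16.41   0.  ]
1.7 [-18.7   -0.06 -16.32   0.  ]
```

Request:
{"method": "step_arm", "body": {"steps": [[-0.1, 0, -1.7, 0, 0], [-0.3, 0, -3.3, 0, 0], [-0.8, 0, -4.9, 0, 0], [-1.3, 0, -6.4, 0, 0], [-2.1, 0, -7.9, 0, 0], [-2.9, 0, -9.3, 0, 0], [-3.9, 0, -10.6, 0, 0], [-5.1, 0, -11.8, 0, 0], [-5.1, 0, -11.8, 0, 0]]}}

```text
time: 22.35
eef_pos: [0.5142, 0.0705, 0.1585]
orientation: [-0.006, 0.053, 0.999, -0.001]
ft_force: [-22.4, -4.7, 14.0]
grip_width: 0.117
gripper_force: 78.9
```

```bash
python3 - <<'E'
from h import *
t=snapshot("side"); s=env.read_state(); print(loc(s["eef_pos"]+np.array([0,0,.019])),s["grip_width"],s["ft_force"])
cv2.imwrite("pics/j.png",t["color"][70:250,170:350][:,:,::-1].repeat(3,0).repeat(3,1))
for m in mark_of("rod_grip",t)[:1]: print(m["point"],loc(at(t,m["point"])))
E
```

```text
[-196.1456  188.8628  177.1415] 0.11185632060651853 [-22.0629  -4.8236  15.1585]
[228.7, 194.5] [-171.2491  180.8285  163.0033]
```

View pics/j.png

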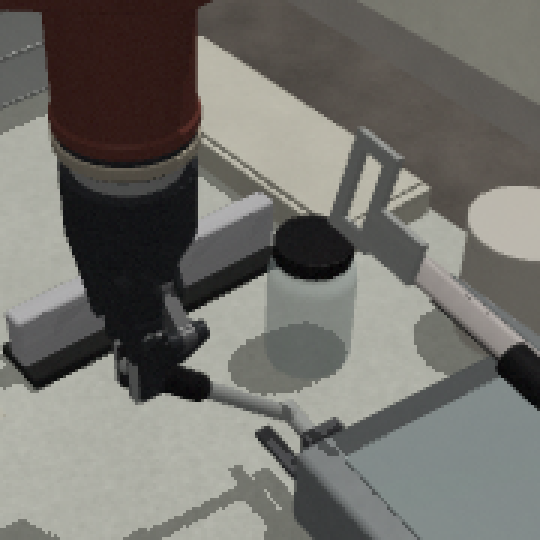

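Request:
{"method": "step_arm", "body": {"steps": [[0.25, 0, -0.25, 0, 0], [0.25, 0, -0.25, 0, 0]]}}

```text
time: 22.7
eef_pos: [0.5147, 0.0704, 0.16]
orientation: [-0.002, 0.053, 0.999, -0.001]
ft_force: [-5.3, -4.6, -0.6]
grip_width: 0.117
gripper_force: 65.8
```

```bash
python3 - <<'E'
from h import *
s=env.read_state(); l=loc(s["eef_pos"]+np.array([0,0,.019]));print(l,np.hypot(l[0]+76,l[2]-60),np.arctan2(l[2]-60,-76-l[0]),s["grip_width"],s["ft_force"])
E
```

```text
[-195.3254  188.8135  178.9961] 168.51890416677978 0.7840164303296454 0.11698677989217254 [-5.2879 -4.572  -0.6469]
```

```bash
python3 - <<'E'
from h import *
l=loc(env.read_state()["eef_pos"]+np.array([0,0,.019]))
for th in np.r_[.784,np.arange(0.85,1.76,.075)]:
    r=165.2+3.5*np.sin(th)+3*(1-np.cos(th))
    print(round(th,3),shift(U(-76-r*np.cos(th),l[1],60+r*np.sin(th))).round(2))
E
```

```text
0.784 [ 0. -0. -0.  0.]
0.85 [-0.79 -0.   -0.79  0.  ]
0.925 [-1.74 -0.01 -1.62  0.  ]
1.0 [-2.76 -0.01 -2.38  0.  ]
1.075 [-3.84 -0.01 -3.06  0.  ]
1.15 [-4.97 -0.02 -3.65  0.  ]
1.225 [-6.14 -0.02 -4.16  0.  ]
1.3 [-7.35 -0.02 -4.59  0.  ]
1.375 [-8.58 -0.03 -4.91  0.  ]
1.45 [-9.85 -0.03 -5.15  0.  ]
1.525 [-11.13  -0.03  -5.29   0.  ]
1.6 [-12.41  -0.03  -5.32   0.  ]
1.675 [-13.7   -0.04  -5.26   0.  ]
1.75 [-14.98  -0.04  -5.11   0.  ]
```

Request:
{"method": "step_arm", "body": {"steps": [[-0.8, 0, -0.8, 0, 0], [-1.7, 0, -1.6, 0, 0], [-2.8, 0, -2.4, 0, 0], [-3.8, 0, -3.1, 0, 0], [-5.0, 0, -3.7, 0, 0], [-6.1, 0, -4.2, 0, 0], [-6.1, 0, -4.2, 0, 0]]}}

```text
time: 23.58
eef_pos: [0.5768, 0.0634, 0.2027]
orientation: [-0.001, 0.054, 0.999, -0.001]
ft_force: [-3.2, -6.4, 0.9]
grip_width: 0.115
gripper_force: 63.5
```

```bash
python3 - <<'E'
from h import *
s=env.read_state(); l=loc(s["eef_pos"]+np.array([0,0,.019]));print(l,np.hypot(l[0]+76,l[2]-60),np.arctan2(l[2]-60,-76-l[0]),s["grip_width"],s["ft_force"])
t=snapshot("side")
for m in mark_of("rod_grip",t)[:1]: print(m["point"],loc(at(t,m["point"])))
for th in np.r_[1.225,np.arange(1.3,1.76,.075)]:
    r=165.2+3.5*np.sin(th)+3*(1-np.cos(th))
    print(round(th,3),shift(U(-76-r*np.cos(th),l[1],60+r*np.sin(th))).round(2))
E
```

```text
[-132.8289  188.539   221.7116] 171.40646972525815 1.2328558911485554 0.11539273034227004 [-3.2126 -6.4121  0.9386]
[253.1, 176.4] [-117.9026  177.253   185.9616]
1.225 [0.07 0.   0.12 0.  ]
1.3 [-1.14 -0.   -0.3   0.  ]
1.375 [-2.38 -0.   -0.62  0.  ]
1.45 [-3.65 -0.01 -0.86  0.  ]
1.525 [-4.92 -0.01 -0.99  0.  ]
1.6 [-6.21 -0.01 -1.03  0.  ]
1.675 [-7.5  -0.01 -0.96  0.  ]
1.75 [-8.78 -0.01 -0.8   0.  ]
```

Request:
{"method": "step_arm", "body": {"steps": [[-1.2, 0, -0.4, 0, 0], [-2.4, 0, -0.7, 0, 0], [-3.6, 0, -0.9, 0, 0], [-4.9, 0, -1.0, 0, 0], [-6.2, 0, -1.1, 0, 0], [-6.9, 0, -1.0, 0, 0], [-7.5, 0, -1.0, 0, 0], [-7.5, 0, -1.0, 0, 0]]}}

```text
time: 24.68
eef_pos: [0.6519, 0.0548, 0.2121]
orientation: [-0.0, 0.054, 0.999, -0.002]
ft_force: [-0.1, -7.1, -2.7]
grip_width: 0.099
gripper_force: 66.4
```

```bash
python3 - <<'E'
from h import *
s=env.read_state(); l=loc(s["eef_pos"]+np.array([0,0,.019]));print(l,np.hypot(l[0]+76,l[2]-60),np.arctan2(l[2]-60,-76-l[0]),s["grip_width"],s["ft_force"])
t=snapshot("side")
for n in ("rod_grip","pin_tip","slot","lid_grip"):
  for m in mark_of(n,t)[:1]: print(n,m["confidence"],m["point"],loc(at(t,m["point"])))
cv2.imwrite("pics/k.png",t["color"][70:250,190:370][:,:,::-1].repeat(3,0).repeat(3,1))
E
```

```text
[-57.2233 188.1242 231.1304] 172.15742752049604 1.6800809346298695 0.09919484756230124 [-0.085  -7.1018 -2.7411]
rod_grip 0.91 [271.4, 164.2] [-75.1165 177.4863 196.4044]
pin_tip 0.95 [286.4, 135.9] [-68.3717 148.3862 281.0849]
slot 0.74 [292.6, 133.1] [-69.5138 131.4414 298.5062]
lid_grip 0.58 [346.6, 194.2] [-64.3491  -6.1533 264.1281]
```

View pics/k.png

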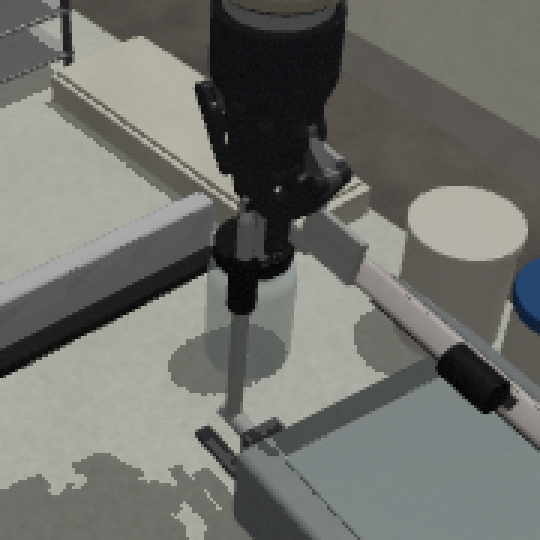

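Request:
{"method": "step_arm", "body": {"steps": [[-0.4, 0, 0, 0, 0], [-0.8, 0, 0.1, 0, 0], [-0.8, 0, 0.1, 0, 0]]}}

```text
time: 25.3
eef_pos: [0.6592, 0.054, 0.2115]
orientation: [-0.001, 0.054, 0.999, -0.002]
ft_force: [-3.1, -6.7, 1.0]
grip_width: 0.091
gripper_force: 62.6
```

```bash
python3 - <<'E'
from h import *
s=env.read_state(); l=loc(s["eef_pos"]+np.array([0,0,.019]));print(l,s["grip_width"],s["ft_force"])
for i in range(3):
  t=snapshot("side")
  for n in ("rod_grip",):
    for m in mark_of(n,t)[:1]: print(n,m["confidence"],m["point"],loc(at(t,m["point"])))
v,u=np.mgrid[0:384,0:512]
W=toW(t,u,v,t["range_z"]); D=(W-O); X,Y,Z=D@EX*1e3,D@EY*1e3,W[...,2]*1e3
for z in range(80,215,15):
    m=(abs(Z-z)<7)&(abs(Y-183)<15)&(X>-130)&(X<-30); print(z,m.sum(),np.median(X[m]) if m.any() else 0,np.median(Y[m]) if m.any() else 0)
E
```

```text
[-49.902  188.0985 230.5126] 0.09092900089037424 [-3.068  -6.6751  0.9555]
rod_grip 0.64 [273.3, 164.9] [-69.9125 177.9827 191.7226]
rod_grip 0.84 [274.8, 163.0] [-67.2023 177.1076 196.0039]
rod_grip 0.7 [275.3, 161.3] [-66.6439 176.6266 200.4703]
80 21 -74.55054897870494 182.3228089827202
95 28 -74.20697600567576 182.70980034551724
110 24 -73.13226456796909 182.13796522632083
125 29 -72.45623277048833 182.71165513046358
140 30 -71.80069339903733 182.3030219106401
155 31 -70.68692259085192 181.9262875641473
170 37 -71.79736869169858 179.98651821637472
185 54 -72.05011967669253 179.60203381899717
200 60 -70.87263830095804 179.94112029998752
```

Request:
{"method": "step_arm", "body": {"steps": [[0, 0, 0, 0, 6], [0, 0, 0, 0, 6], [0, 0, 0, 0, 6], [0, 0, 0, 0, 6]]}}

```text
time: 26.1
eef_pos: [0.6599, 0.0566, 0.2119]
orientation: [0.0, 0.053, 0.999, 0.0]
ft_force: [0.3, 0.6, -0.7]
grip_width: 0.699
gripper_force: 0.0
```

```bash
cat > rod.py <<'E'
from h import *
s=env.read_state(); l=loc(s["eef_pos"]+np.array([0,0,.019]));print(s["time"],l,s["grip_width"],s["ft_force"])
t=snapshot("side")
for n in ("rod_grip","pin_tip"):
    for m in mark_of(n,t)[:1]: print(n,m["confidence"],m["point"],loc(at(t,m["point"])))
v,u=np.mgrid[0:384,0:512]
W=toW(t,u,v,t["range_z"]); D=(W-O); X,Y,Z=D@EX*1e3,D@EY*1e3,W[...,2]*1e3
P=[]
for z in range(80,160,10):
    m=(abs(Z-z)<5)&(abs(Y-183)<12)&(X>-130)&(X<-20); P.append((z,np.median(X[m]) if m.sum()>5 else np.nan))
P=np.array(P); P=P[~np.isnan(P[:,1])]; print(P[:,1]); print("theta",np.pi/2+np.arctan(np.polyfit(P[:,0],P[:,1],1)[0]) if len(P)>3 else None)
E
python3 rod.py
```

```text
26.1 [-49.4725 190.719  230.9007] 0.6990529421254513 [ 0.3068  0.5664 -0.7214]
pin_tip 0.97 [287.3, 135.2] [-59.8556 156.1152 274.1081]
[-73.4428 -73.9545 -73.9558 -73.3275 -72.3424 -72.044  -71.8059 -71.7138]
theta 1.6059797466664982
```

```bash
cat >> rod.py <<'E'
p=snapshot("top")
for nm,s_ in (("side",t),("top",p)):
    W=toW(s_,u,v,s_["range_z"]); D=(W-O); X,Y,Z=D@EX*1e3,D@EY*1e3,W[...,2]*1e3
    m=(Y>155)&(Y<215)&(X>-110)&(X<30)&(Z>205)&(Z<295); print(nm,m.sum())
E
python3 rod.py; python3 rod.py
```

```text
26.25 [-49.4784 190.5799 230.8163] 0.6990185888556449 [ 0.2045 -0.5578 -0.5268]
rod_grip 0.85 [274.0, 161.3] [-69.2221 177.4272 201.1029]
pin_tip 0.69 [289.0, 133.9] [-59.0707 152.7277 278.8577]
[-74.3246 -73.7901 -73.6349 -73.1458 -73.4958 -71.5287 -70.7823 -72.1195]
theta 1.6141541930242036
side 460
top 190
26.45 [-49.4596 190.4883 230.8386] 0.7042615241481268 [ 0.2084 -0.0496 -0.0861]
rod_grip 0.89 [272.8, 164.0] [-70.7697 178.6564 193.9737]
pin_tip 0.75 [290.4, 137.7] [-57.6793 149.533  271.8685]
[-75.1103 -73.7239 -74.1288 -73.3945 -73.6158 -72.6826 -71.3276 -71.5922]
theta 1.6192419018550241
side 463
top 187
```

Request:
{"method": "step_arm", "body": {"steps": [[0, 0, -6, 0, 6], [2, 0, -9, 0, 6], [8, 0, -9, 0, 4], [14, 0, -9, 0, 2], [14, 0, -9, 0, 0]]}}

```text
time: 27.28
eef_pos: [0.5166, 0.0719, 0.301]
orientation: [-0.001, 0.053, 0.999, 0.0]
ft_force: [0.7, 0.3, 0.1]
grip_width: 0.069
gripper_force: 0.0
```

```bash
python3 rod.py; cat > plate.py <<'E'
from h import *
for nm in ("side","top"):
    s_=snapshot(nm); v,u=np.mgrid[0:384,0:512]
    W=toW(s_,u,v,s_["range_z"]); D=(W-O); X,Y,Z=D@EX*1e3,D@EY*1e3,W[...,2]*1e3
    m=(Y>155)&(Y<215)&(X>-110)&(X<30)&(Z>205)&(Z<295)
    print(nm,m.sum())
    for z in range(208,292,8):
        k=m&(abs(Z-z)<=4)
        if k.any():
            print(z,k.sum(),"y",np.percentile(Y[k],[2,98]).round(),"x",np.percentile(X[k],[2,25,50,75,98]).round(), "front pts y",Y[k&(X<-45)].round()[:8])
    for n in ("slot","pin_tip","rod_grip"):
        print(n,[(round(m["confidence"],2),m["point"]) for m in mark_of(n,s_)[:1]])
E
python3 plate.py
```

```text
27.275 [-193.5667  190.5039  319.9699] 0.06860879454935898 [0.7279 0.2597 0.0822]
rod_grip 0.85 [276.1, 162.9] [-64.0671 176.9949 194.8527]
pin_tip 0.63 [288.6, 136.3] [145.7982 391.3206  33.3774]
[-74.9331 -73.0465 -74.3551 -72.9139 -73.6006 -72.1999 -71.6802 -71.6065]
theta 1.6135041990810461
side 692
top 61
side 694
208 42 y [168. 191.] x [-75. -73. -69. -62. -35.] front pts y [187. 192. 190. 189. 183. 181. 189. 187.]
216 92 y [158. 200.] x [-73. -65. -37. -36. -31.] front pts y [189. 188. 182. 193. 186. 185. 183. 182.]
224 72 y [157. 196.] x [-70. -65. -35. -34. -30.] front pts y [190. 190. 186. 184. 182. 181. 180. 182.]
232 74 y [156. 205.] x [-70. -60. -32. -31. -27.] front pts y [183. 184. 183. 188. 181. 186. 184. 182.]
240 132 y [157. 204.] x [-69. -56. -41. -29. -24.] front pts y [188. 186. 186. 189. 187. 187. 187. 185.]
248 59 y [159. 206.] x [-66. -28. -27. -26. -22.] front pts y [189. 187. 185. 185. 184. 184. 182. 183.]
256 48 y [165. 205.] x [-26. -25. -24. -22. -18.] front pts y []
264 51 y [166. 206.] x [-24. -23. -22. -21. -17.] front pts y []
272 69 y [166. 205.] x [-22. -21. -20. -19. -15.] front pts y []
280 55 y [166. 206.] x [-20. -19. -18. -15. -13.] front pts y []
slot [(0.84, [291.4, 133.2])]
pin_tip [(0.87, [288.2, 134.3])]
rod_grip [(0.67, [273.7, 165.0])]
top 62
272 1 y [183. 183.] x [-17. -17. -17. -17. -17.] front pts y []
280 61 y [171. 209.] x [-21. -19. -17. -16. -14.] front pts y []
slot []
pin_tip []
rod_grip []
```

Request:
{"method": "step_arm", "body": {"steps": [[-5, -0.3, 5, 0, 0], [-8, -0.3, 11.6, 0, 0], [-8, -0.3, 11.6, 0, 0], [-9.4, -0.3, 11.6, 0, 0], [-10.3, -0.3, 11.6, 0, 0], [-11, -0.3, 11.6, 0, 0], [-11.5, -0.3, 11.6, 0, 0], [-11.5, -0.3, 11.6, 0, 0]]}}

```text
time: 28.88
eef_pos: [0.6351, 0.056, 0.1865]
orientation: [0.0, 0.053, 0.999, -0.0]
ft_force: [0.4, -0.5, 0.3]
grip_width: 0.004
gripper_force: 0.0
```

```bash
python3 rod.py
```

```text
28.875 [-74.0765 187.4572 205.4973] 0.0035237576158883782 [ 0.4167 -0.5271  0.2529]
rod_grip 0.61 [280.7, 161.3] [-52.8112 176.9537 193.6977]
[-72.4456 -70.5826 -68.5601 -67.3701 -65.3437 -63.4167 -60.7624 -59.5168]
theta 1.7556374566254007
side 982
top 43
```

Request:
{"method": "step_arm", "body": {"steps": [[1, 0, 0, 0, 0], [5, 0, 0, 0, 0], [11, 0, 0, 0, 0], [16, 0, -6, 0, 0], [16, 0, -6, 0, 0]]}}

```text
time: 29.7
eef_pos: [0.4745, 0.0735, 0.2486]
orientation: [0.002, 0.053, 0.999, 0.0]
ft_force: [0.5, -1.0, -0.2]
grip_width: -0.002
gripper_force: 0.0
```

```bash
python3 rod.py; python3 rod.py; python3 plate.py
```

```text
29.7 [-235.6406  187.529   267.6399] -0.0018335504298219317 [ 0.5389 -0.9868 -0.208 ]
rod_grip 0.75 [279.5, 161.4] [-54.2999 178.8163 192.7795]
pin_tip 0.84 [298.3, 132.4] [-23.6376 167.7875 258.1061]
[-72.56   -70.1658 -68.0341 -66.9502 -65.5302 -62.74   -60.6457 -58.7772]
theta 1.7606048748808676
side 634
top 636
29.9 [-234.2753  187.1357  264.4098] 0.00268248120085735 [ 0.0197  0.0714 -0.1142]
pin_tip 0.82 [298.6, 132.5] [-23.0567 167.568  257.7762]
[-72.32   -70.5602 -67.9864 -66.8211 -64.8647 -62.787  -60.668  -58.9297]
theta 1.7598773217292463
side 640
top 636
side 639
208 53 y [170. 194.] x [-55. -52. -49. -44. -36.] front pts y [194. 194. 191. 191. 191. 189. 189. 192.]
216 63 y [158. 205.] x [-49. -45. -37. -35. -29.] front pts y [189. 187. 187. 185. 183. 181. 187. 184.]
224 71 y [157. 206.] x [-48. -42. -35. -33. -32.] front pts y [188. 187. 185. 187. 184. 187. 183. 183.]
232 76 y [157. 204.] x [-46. -39. -32. -31. -26.] front pts y [184. 187. 183. 185. 183. 185. 184. 182.]
240 103 y [156. 204.] x [-45. -34. -30. -28. -22.] front pts y [188.]
248 50 y [156. 205.] x [-29. -28
[... 633 characters left out ...]
. -37. -36. -35. -32.] front pts y [193. 188. 186. 184. 193. 191. 189. 188.]
232 81 y [156. 208.] x [-48. -35. -33. -28. -14.] front pts y [192. 184. 193. 192. 190. 188. 186. 184.]
240 123 y [156. 206.] x [-46. -37. -32. -29. -16.] front pts y [192. 190. 188. 186. 190. 188. 186.]
248 44 y [157. 208.] x [-31. -30. -29. -28. -25.] front pts y []
256 31 y [170. 208.] x [-30. -28. -27. -26. -25.] front pts y []
264 31 y [170. 209.] x [-27. -25. -25. -24. -23.] front pts y []
272 62 y [170. 209.] x [-24. -23. -22. -21. -14.] front pts y []
280 86 y [170. 208.] x [-22. -20. -19. -17. -15.] front pts y []
slot [(0.7, [272.7, 120.7])]
pin_tip [(0.8, [274.4, 112.7])]
rod_grip [(0.58, [270.8, 139.9])]
```

```bash
python3 -c "
from h import *
print(env.job_done())"
```

```text
the job is handed in; nothing more can be done
None
```

I handed the job in at about 30 s. By my measurements the lid is open at about 0.85 rad and the prop rod rests on the plate at about 1.76 rad, with its pin roughly 18 mm past the slot's centre plane. The gripper is clear of everything and the jar showed no movement at my last check, midway through the job. The rod slipped from the gripper and fell back twice before it seated, and I viewed 11 pictures where the limit was 10.

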